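Unload the lug dies and dispatch the case

ROBOT

A 6-joint arm with a two-finger parallel gripper is mounted at the origin on the work surface. World frame = base frame: x ahead of the robot, y to its left, z up, the work surface at z = 0. Lengths are in m, angles in rad, forces in N, time in s.
With the tool pointing down it reaches from about 0.35 to 0.8 m from the base axis. Payload 7.3 kg.
Tool frame: the origin (TCP) lies between the finger pads; the fingertips stand 25 mm ahead of it and the grasp point (between the pads) lies 6 mm ahead of it (r.tip_extent is the distance from the TCP to the fingertips, in m); z points along the fingers, y is the line along which they close (so a half turn about z gives the same grasp; the last joint's range is limited). The gripper opens to 85 mm and grips with 20 to 120 N. Pads are 22 mm wide; open, the fingers measure 114 mm over their backs; the gripper's body (76 mm by 85 mm) begins 54 mm behind the grasp point. The pads swing forward as they close: fully open they stand 13 mm farther back than shut.
Start: joints at [-1.257, 0.342, 1.524, -0, 1.275, -0.146], TCP at [0.233, -0.47, 0.256] pointing down, gripper open.
Joint ranges: [-2.53, 2.53], [-0.77, 2.02], [0.04, 2.7], [-1, 4.14], [0.28, 2.66], [-3.11, 3.11]. Speed limits (rad/s): [2.57, 2.57, 3.14, 3.14, 3.14, 3.14].

INTERFACE

Orientations are given as a unit quaternion [x, y, z, w].
In Python, from workcell import r, command_gripper, optics gives the robot as it stands. The module is installed in compiled form; this text tells all that it offers. Calls block until the motion is done:
- r.reach(position, orientation): joint-space move of the TCP to a pose.
- r.move_straight(position, orientation=None, speed=0.15, max_force=None): straight line of the TCP; orientation=None keeps the orientation; speed is the mean speed in m/s. With max_force (N) it stops when the force on the tool has changed by that much, and returns True; else False.
- r.movej(angles): joint-space move.
- command_gripper(opening, force=None): finger opening in m; force is the grip in N (None keeps the last); returns when the fingers have stopped.
- r.hold(seconds).
- r.solve_ik(position, orientation): joint angles nearest the present ones, or None.
- r.read_state(): the state.
- optics.get_image(name): name is "scene" or "top" or "wrist"; returns (picture, depth): 420x560x3 uint8, red, green, blue; 420x560 float32, m along the optical axis (not along the pixel's ray), 0 where there is no reading.
- optics.camera_model(name): a dict with "K" (3x3 intrinsics, pixels), "k1" (the pictures are not rectified: a ray, as slopes to the right and down, at radius r is drawn at 1 + k1 r^2 times it, then the intrinsics apply), "R" (3x3) and "t" (3): a world point X has camera coordinates R X + t; the wrist camera has in their place "tool_from_camera" (4x4, takes a point from camera to tool coordinates, whose origin is the TCP and whose axes are the flange's). Camera axes: x right, y down, z forward; pixel columns grow to the right and rows downward; lengths in m; the calibration is good to about 2 mm. A picture is of the moment at which its call begins: read the wrist's pose just before it. camera_model takes no time and is no camera call.
A pose or a line that the arm cannot do raises r.PlanningError and nothing moves.
- r.finish_job(): hands the job in; it is judged then, once.
The state is a dict: "time_s": time; "joint_positions": joint angles; "dq": joint speeds; "tau": joint torques, N m; "eef_pos": TCP position; "eef_rot": TCP orientation; "contact_force": force on the tool from outside, world axes, zero at the start; "torque": the same for the moment, N m; "grip_width": finger opening in m; "grip_force": force on a finger pad.
Only numpy, scipy, OpenCV 4.12 (cv2) and the standard library are available. Lean on these libraries where they do the work, as an engineer would, in place of code of your own. Each camera call takes 0.05 s, during which the arm holds its last target. There are 200 camera calls.

TASK

Lift every cast lug out of the open green dies and lower it (no dropping) into the blue case, standing upright on its base. When all are in, put the orange lid on and press it firmly down until it is fully home, then slide the closed case along the bench, without lifting it, squarely inside the outer edge of the yellow-framed dispatch bay. Leave the other things on the bench where they are.

Things in the scene. Friction and masses are not known exactly. Their poses are not given: they have to be found in the camera images.
- case: open blue plastic transit case, loose, 180 x 160 mm outside (x, y), 70 mm high, walls and floor 5 mm thick (inside 170 x 150 mm). Origin: centre of its underside; x along the 180 mm side, z up. The lugs fit in two rows of two
- lid: orange drop-on lid, loose, starts on the bay. Plate 184 x 164 x 6 mm, under it an 8 mm deep step 162 x 142 mm that enters the case's mouth with 4 mm play. Black handle bar on top along x, 94 x 14 x 14 mm, open beneath, mid-height 41 mm above the origin, top 48 mm. Origin: underside centre of the step (62 mm above the case's origin when home). Pressing home takes a firm 10 to 20 N push
- bay: dispatch bay painted on the bench: yellow frame, 240 x 220 mm outside (x, y), grey inside, flat (nothing to bump over). Origin: its centre, at bench height; x along the 240 mm side
- die_left: green open die block at the robot's left (+y), fixed, 196 x 90 mm, 40 mm high, with two cavities 74 x 54 mm, 12 mm deep, centred 46 mm either side of its middle along x. Origin: centre of its underside
- die_right: green open die block at the robot's right (-y), fixed, 196 x 90 mm, 40 mm high, with two cavities 74 x 54 mm, 12 mm deep, centred 46 mm either side of its middle along x. Origin: centre of its underside
- lug1: cast aluminium lifting lug in a cavity of the left die (absent in some starts): base 70 x 50 x 8 mm (x, y, z), on it an upright eye plate 12 mm thick (y), 40 mm wide (x), with a round top 50 mm above the underside and a 16 mm eye. Origin: centre of its underside; z up. Grip across the eye plate about 32 mm above the origin; 0.13 kg
- lug2: cast aluminium lifting lug in a cavity of the left die (absent in some starts): base 70 x 50 x 8 mm (x, y, z), on it an upright eye plate 12 mm thick (y), 40 mm wide (x), with a round top 50 mm above the underside and a 16 mm eye. Origin: centre of its underside; z up. Grip across the eye plate about 32 mm above the origin; 0.13 kg
- lug3: cast aluminium lifting lug in a cavity of the right die (absent in some starts): base 70 x 50 x 8 mm (x, y, z), on it an upright eye plate 12 mm thick (y), 40 mm wide (x), with a round top 50 mm above the underside and a 16 mm eye. Origin: centre of its underside; z up. Grip across the eye plate about 32 mm above the origin; 0.13 kg
- lug4: cast aluminium lifting lug in a cavity of the right die (absent in some starts): base 70 x 50 x 8 mm (x, y, z), on it an upright eye plate 12 mm thick (y), 40 mm wide (x), with a round top 50 mm above the underside and a 16 mm eye. Origin: centre of its underside; z up. Grip across the eye plate about 32 mm above the origin; 0.13 kg
- tube_long: bystander, to be left alone: square steel tube offcut, 160 x 40 x 40 mm
- tube_short: bystander, to be left alone: square steel tube offcut, 90 x 40 x 40 mm
- spray: bystander, to be left alone: aluminium spray bottle, 60 mm across, 170 mm high
- wrench: bystander, to be left alone: wrench, 180 mm long
- pin_cup: bystander, to be left alone: steel cup, 70 mm across, 75 mm high
- yellow_box: bystander, to be left alone: yellow box, 70 x 100 x 60 mm
- timber: bystander, to be left alone: timber block, 50 x 170 x 35 mm
Not all that is in view belongs to the job. What is shaped like the lug3 but brown is not meant.

How it is judged:
On the way, in this order (a step that is already met when the one before it is completed fails the run):
1. all the lugs stand upright in the case (x of lug1 in the frame of case between -0.075 and 0.075 m and y of lug1 in the frame of case between -0.065 and 0.065 m and z of each of lug1, lug2, lug3, lug4 in the frame of case below 0.02 m and angle between each of lug1, lug2, lug3, lug4's own z axis and vertical below 0.25 rad and x of lug2 in the frame of case between -0.075 and 0.075 m and y of lug2 in the frame of case between -0.065 and 0.065 m and x of lug3 in the frame of case between -0.075 and 0.075 m and y of lug3 in the frame of case between -0.065 and 0.065 m and x of lug4 in the frame of case between -0.075 and 0.075 m and y of lug4 in the frame of case between -0.065 and 0.065 m), for 0.2 s.
2. the lid is on the case and is pressed home (over 7 N between lid and case) (all of step 1 and z of lid in the frame of case below 0.0655 m and horizontal distance between lid and case below 0.01 m and angle between lid's own z axis and vertical below 0.05 rad and contact force between lid and case above 7 N), for 0.2 s.
3. the closed case has been slid into the bay (all of step 1 and z of lid in the frame of case below 0.0655 m and horizontal distance between lid and case below 0.01 m and angle between lid's own z axis and vertical below 0.05 rad and x of case in the frame of bay between -0.034 and 0.034 m and y of case in the frame of bay between -0.034 and 0.034 m and angle between the x axis of case and the x axis of bay, either way round below 0.2 rad and height (world z) of case below 0.01 m), for 0.2 s.
At the end, for the whole second after the job is handed in: All lugs present stand upright (0.25 rad) on the case floor; the lid is home (origin under 65.5 mm above the case's, within 10 mm of its centre); the case is at rest on the bench, its centre within 34 mm of the bay's along each bay axis, turned under 0.2 rad from it (all of step 3 and linear speed of each of case, lid below 0.02 m/s); the robot touches nothing.
It fails at once if a bystander was knocked more than 30 mm from its place (distance of any of tube_long, tube_short, spray, wrench, pin_cup, yellow_box, timber from where it was at the start of the episode above 0.03 m).
It fails at once if the case was lifted off the bench instead of being slid (height (world z) of case above 0.03 m).
It fails at once if a lug was dropped into the case from a height (it hit the bottom at over 0.9 m/s) ((x of lug1 in the frame of case between -0.085 and 0.085 m and y of lug1 in the frame of case between -0.075 and 0.075 m and z of lug1 in the frame of case below 0.03 m and linear speed of lug1 above 0.9 m/s) or (x of lug2 in the frame of case between -0.085 and 0.085 m and y of lug2 in the frame of case between -0.075 and 0.075 m and z of lug2 in the frame of case below 0.03 m and linear speed of lug2 above 0.9 m/s) or (x of lug3 in the frame of case between -0.085 and 0.085 m and y of lug3 in the frame of case between -0.075 and 0.075 m and z of lug3 in the frame of case below 0.03 m and linear speed of lug3 above 0.9 m/s) or (x of lug4 in the frame of case between -0.085 and 0.085 m and y of lug4 in the frame of case between -0.075 and 0.075 m and z of lug4 in the frame of case below 0.03 m and linear speed of lug4 above 0.9 m/s)).
Of lug1, lug2, lug3, lug4 only 3 to 4 are there at a start; the rules pass over those that are not, and their reading is None.
At some moment in a run one of case, lid may be knocked a few centimetres aside while the robot is not near it.
It also fails if it takes over 208 s, if anything falls off the work surface, if the arm or the gripper's body presses on something with over 40 N, if the wrist force passes 120 N, or if a joint passes its speed limit or range.

## Working session

There is one attempt and no reset: what is moved stays moved. The work goes in short steps, each a Python script; the robot and the scene stay as the last script left them, time stands still between calls to the robot, and variables do not carry over. Pictures are saved under pics/ and viewed, at most 14 in all, crops included, and the job is handed in when it is done.

```bash
mkdir -p pics; python3 - <<'E'
from workcell import r, command_gripper, optics
import cv2,numpy as np
for n in ("scene","top"):
    p,d=optics.get_image(n); cv2.imwrite(f"pics/{n}0.png",p[:,:,::-1]); np.savez(f"{n}0.npz",p=p,d=d)
    m=optics.camera_model(n); print(n,m, (d>0).mean())
print(optics.camera_model("wrist"))
s=r.read_state(); print(s["time_s"],s["eef_pos"],s["eef_rot"],s["grip_width"],s["contact_force"])
E
```

```text
scene {'K': array([[434.00191153,   0.        , 279.54940659],
       [  0.        , 434.00191153, 210.99647684],
       [  0.        ,   0.        ,   1.        ]]), 'k1': -0.0877754158682575, 'R': array([[ 0.74098835,  0.671487  ,  0.00643972],
       [ 0.41583362, -0.45130182, -0.78956258],
       [-0.52727476,  0.58773452, -0.61363626]]), 't': array([-0.39344875, -0.19425813,  1.58635414])} 0.995922619047619
top {'K': array([[505.66121021,   0.        , 279.24342951],
       [  0.        , 505.66121021, 210.66745457],
       [  0.        ,   0.        ,   1.        ]]), 'k1': -0.08102185551075512, 'R': array([[-9.38052674e-04, -9.99989996e-01, -4.37361169e-03],
       [-9.97082957e-01,  1.26910083e-03, -7.63149135e-02],
       [ 7.63197006e-02,  4.28926627e-03, -9.97074173e-01]]), 't': array([-0.01438198,  0.54582307,  1.65787741])} 0.9960884353741497
{'K': array([[326.93490237,   0.        , 276.37504614],
       [  0.        , 326.93490237, 208.91956211],
       [  0.        ,   0.        ,   1.        ]]), 'k1': -0.07097054513082061, 'tool_from_camera': array([[ 1.77190521e-04, -9.55463768e-01, -2.95108383e-01,
         7.41150194e-02],
       [ 9.99999759e-01,  3.67212446e-04, -5.88487886e-04,
         7.93257931e-05],
       [ 6.70646324e-04, -2.95108207e-01,  9.55463603e-01,
        -1.18244169e-01],
       [ 0.00000000e+00,  0.00000000e+00,  0.00000000e+00,
         1.00000000e+00]])}
0.1 [ 0.23288373 -0.47015978  0.25570624] [ 9.73686169e-01  2.27892035e-01 -6.44284547e-05 -6.78544233e-04] 0.08555298882865596 [0.39830917 0.36097843 1.30455937]
```

View pics/top0.png

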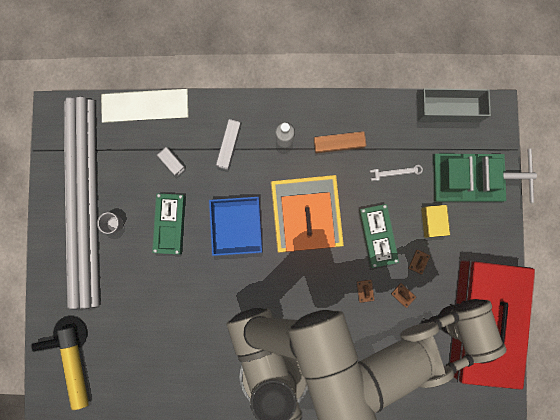

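View pics/scene0.png

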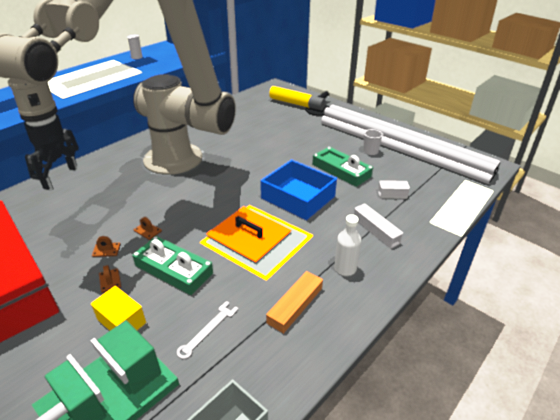

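The top view shows three lugs: one in the left die at (169,208) and two in the right die at (376,220) and (381,249). The case is at (236,225), and the lid lies on the bay at (308,215). The brown lookalikes are near (367,290), (403,295) and (420,261). Next I'll get coarse poses from the top view, checked against the scene view.

```bash
cat > lib.py <<'E'
import numpy as np, cv2
from scipy.spatial.transform import Rotation as Rot
from workcell import r, command_gripper, optics
def cam(name, st=None):
    m=optics.camera_model(name)
    if name=="wrist":
        T=np.eye(4); T[:3,:3]=Rot.from_quat(st["eef_rot"]).as_matrix(); T[:3,3]=st["eef_pos"]
        W=T@m["tool_from_camera"]; Rw,c=W[:3,:3],W[:3,3]
    else: Rw=m["R"].T; c=-Rw@m["t"]
    return m["K"],m["k1"],Rw,c
def rays(cm,uv):
    """world ray directions with unit depth"""
    K,k1,Rw,c=cm; uv=np.asarray(uv,float).reshape(-1,1,2)
    n=cv2.undistortPoints(uv,K,np.array([k1,0,0,0.]),None,None,None).reshape(-1,2) if 0 else cv2.undistortPointsIter(uv,K,np.array([k1,0,0,0.]),None,None,(3,30,1e-9)).reshape(-1,2)
    return np.c_[n,np.ones(len(n))]@Rw.T
def onplane(cm,uv,z):
    d=rays(cm,uv); c=cm[3]; return c+d*((z-c[2])/d[:,2])[:,None]
def tri(cmA,uvA,cmB,uvB):
    a=rays(cmA,uvA)[0]; b=rays(cmB,uvB)[0]; s=np.linalg.lstsq(np.c_[a,-b],cmB[3]-cmA[3],rcond=None)[0]
    p,q=cmA[3]+s[0]*a,cmB[3]+s[1]*b; return (p+q)/2,np.linalg.norm(p-q)
def shot(name,save=None):
    st=r.read_state(); p,d=optics.get_image(name); cm=cam(name,st)
    if save: cv2.imwrite(f"pics/{save}.png",p[:,:,::-1])
    v,u=np.mgrid[:420,:560]
    X=(cm[3]+rays(cm,np.c_[u.ravel(),v.ravel()])*d.reshape(-1,1)).reshape(420,560,3)
    X[d<=0]=np.nan
    return p,cv2.cvtColor(p,cv2.COLOR_RGB2HSV),X,cm
RANGE=dict(blue=((100,120,60),(125,255,255)),green=((60,90,40),(90,255,255)),orange=((7,180,150),(17,255,255)),
           yellow=((20,150,120),(32,255,255)),light=((0,0,120),(180,50,255)))
def mask(hsv,c): return cv2.inRange(hsv,*RANGE[c])
def rect(P):
    """centre, long side, short side, yaw of long side (-pi/2..pi/2)"""
    (c,s,a)=cv2.minAreaRect((np.asarray(P)[:,:2]*1000).astype(np.float32)); a=np.radians(a)
    if s[0]<s[1]: s=s[::-1]; a+=np.pi/2
    return np.array(c)/1000,s[0]/1000,s[1]/1000,(a+np.pi/2)%np.pi-np.pi/2
def blobs(m,amin=60):
    n,l,s,c=cv2.connectedComponentsWithStats(m); return [(s[i,4],c[i],l==i) for i in range(1,n) if s[i,4]>=amin]
def down(yaw):
    """tool pointing down, tool y (closing line) along world yaw+90deg, tool x along yaw"""
    return (Rot.from_euler("z",yaw)*Rot.from_euler("x",np.pi)).as_quat()
E
python3 - <<'E'
from lib import *
np.set_printoptions(precision=4,suppress=True)
for n in ("top","scene"):
    p,h,X,cm=shot(n)
    for c in RANGE:
        for a,ce,b in blobs(mask(h,c),40):
            P=X[b]; P=P[~np.isnan(P[:,0])]
            if len(P)<20: continue
            m=np.median(P,0)
            if not(0.2<m[0]<0.8 and abs(m[1])<.6): continue
            q=P[P[:,2]>np.percentile(P[:,2],95)-.006]
            print(n,c,a,ce.round(),"z95",np.percentile(P[:,2],95).round(4),"rect",*[np.round(v,4) for v in rect(q)])
E
```

```text
top blue 2733 [236. 226.] z95 0.071 rect [0.4942 0.1271] 0.1802 0.1603 0.0663
top green 473 [459. 173.] z95 0.1195 rect [ 0.6576 -0.5869] 0.0971 0.0663 0.0229
top green 1113 [168. 227.] z95 0.0459 rect [0.5029 0.3512] 0.1939 0.0886 -0.0425
top green 223 [384. 236.] z95 0.0445 rect [ 0.4727 -0.3418] 0.1477 0.0843 0.1907
top yellow 638 [306. 205.] z95 0.0068 rect [ 0.5389 -0.107 ] 0.2397 0.219 0.0962
top yellow 580 [438. 221.] z95 0.065 rect [ 0.5102 -0.5303] 0.0991 0.0674 0.078
top light 607 [228. 144.] z95 0.0462 rect [0.7711 0.1545] 0.1604 0.0406 -0.2503
top light 249 [284. 132.] z95 0.1723 rect [ 0.7933 -0.033 ] 0.0253 0.0242 1.0381
top light 357 [170. 161.] z95 0.0458 rect [0.7119 0.3485] 0.0887 0.039 0.7525
top light 331 [395. 172.] z95 0.0128 rect [ 0.6767 -0.4104] 0.1773 0.0354 -1.4806
top light 1075 [305. 199.] z95 0.0074 rect [ 0.5396 -0.1068] 0.2128 0.192 0.0987
top light 272 [169. 209.] z95 0.0765 rect [0.5493 0.3519] 0.0302 0.0142 -0.0989
top light 304 [376. 222.] z95 0.0757 rect [ 0.5096 -0.333 ] 0.0311 0.0118 0.2326
top light 169 [109. 222.] z95 0.0792 rect [0.5048 0.540
[... 1060 characters left out ...]
03 -0.2198] 0.1631 0.0454 -1.4565
scene yellow 1512 [118. 309.] z95 0.063 rect [ 0.535  -0.5341] 0.1574 0.0791 -0.0322
scene light 66074 [319. 233.] z95 0.0593 rect [-0.0659  0.887 ] 3.389 1.0749 -0.7502
scene light 185 [214. 108.] z95 0.2899 rect [0.2251 0.0713] 0.0515 0.0142 -1.1787
scene light 89 [ 41. 122.] z95 0.4141 rect [ 0.2556 -0.4782] 0.0576 0.0197 1.2198
scene light 1043 [267. 252.] z95 0.0059 rect [ 0.5422 -0.1096] 0.2137 0.1942 0.0959
scene light 417 [158. 252.] z95 0.0773 rect [ 0.4228 -0.3526] 0.0269 0.0149 0.1671
scene light 349 [127. 265.] z95 0.003 rect [ 0.3602 -0.424 ] 0.0925 0.0533 -0.2425
scene light 464 [185. 265.] z95 0.0769 rect [ 0.5139 -0.3345] 0.0305 0.0131 0.1481
```

The sizes and heights agree across both views, with a bias of up to 6 mm in the top view. I'll refine with the wrist camera, using two positions over the right die.

```bash
cat >> lib.py <<'E'
def lugs_in_view(tag,near):
    """eye-plate poses (depth cloud) of light blobs near given xy: list of (xyz top centre, yaw, pixel, cm)"""
    p,h,X,cm=shot("wrist",tag); out=[]
    for xy in near:
        ok=(h[:,:,1]<70)&(h[:,:,2]>90)&(np.hypot(X[...,0]-xy[0],X[...,1]-xy[1])<.035)&(X[...,2]>.055)&(X[...,2]<.09)
        P=X[ok]; top=np.percentile(P[:,2],98); v,u=np.nonzero(ok)
        t=P[:,2]>top-.004; c,L,W,yaw=rect(P[P[:,2]>top-.02]) 
        out.append((np.r_[c,top],L,W,yaw,np.array([u[t].mean(),v[t].mean()]),cm))
    return out
E
python3 - <<'E'
from lib import *
np.set_printoptions(precision=4,suppress=True)
near=[(0.511,-.334),(.419,-.351)]; V=[]
for i,(x,y) in enumerate([(.45,-.345),(.50,-.31)]):
    r.reach([x,y,.24],down(.2)); o=lugs_in_view(f"wr{i}",near); V.append(o)
    for q in o: print(*[np.round(a,4) for a in q[:5]])
for a,b in zip(*V): print("tri",*tri(a[5],a[4],b[5],b[4]))
print(r.read_state()["time_s"], r.read_state()["eef_pos"])
E
```

```text
[ 0.5083 -0.3361  0.0794] 0.0385 0.0122 0.1999 [279.5242 127.0726]
[ 0.4194 -0.3535  0.0793] 0.0377 0.0115 0.2023 [277.9085 228.3662]
[ 0.5091 -0.3361  0.0792] 0.0386 0.0123 0.2018 [306.5325 191.1641]
[ 0.4186 -0.354   0.0791] 0.0399 0.0121 0.1967 [303.3089 282.8687]
tri [ 0.5077 -0.3368  0.0719] 6.742454689520477e-05
tri [ 0.4195 -0.3535  0.0783] 0.0002583744789349799
1.6333 [ 0.4993 -0.3109  0.24  ]
```

View pics/wr0.png

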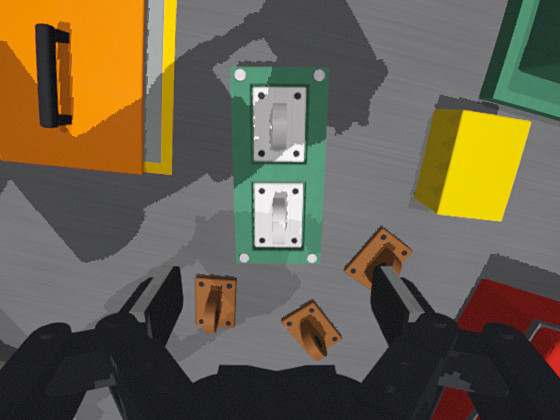

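The wrist view shows both right-die lugs upright, at (279,127) and (278,228), with brown lookalikes below the die. The plate sizes come out at 38 x 12 mm and the tops at about 78 mm, as expected. Now I'll measure the case, then pick and place.

```bash
cat >> lib.py <<'E'
def case_pose(xy,tag=None,yaw=.07,z=.25):
    """go to look at the case from the robot's side, return x,y,yaw of its rim"""
    r.reach([xy[0]-.10,xy[1],z],down(yaw)); p,h,X,cm=shot("wrist",tag)
    ok=(mask(h,"blue")>0)&(X[...,2]>.060)&(X[...,2]<.085)&(np.hypot(X[...,0]-xy[0],X[...,1]-xy[1])<.22)
    c,L,W,a=rect(X[ok]); print("case",c.round(4),round(L,4),round(W,4),round(a,4),"rim z",np.median(X[ok][:,2]).round(4))
    assert abs(L-.18)<.008 and abs(W-.16)<.008
    return c[0],c[1],a
def pick(xy,yaw,z=.067):
    q=down(yaw); command_gripper(.05); r.reach([*xy,.16],q); r.move_straight([*xy,z],speed=.12)
    command_gripper(0,40); w=r.read_state()["grip_width"]; print("grip",round(w,4)); 
    assert .008<w<.018
    r.move_straight([*xy,.20],speed=.15)
def place(case,off,h=.067-.028):
    x,y,a=case; p=np.array([x,y])+Rot.from_euler("z",a).as_matrix()[:2,:2]@np.array(off)
    r.reach([*p,.20],down(a)); r.move_straight([*p,h+.02],speed=.12)
    hit=r.move_straight([*p,h+.003],speed=.03,max_force=5); s=r.read_state()
    print("placed z",s["eef_pos"].round(4),hit,"w",round(s["grip_width"],4)); 
    command_gripper(.032); r.move_straight([*p,.20],speed=.15)
    print("t",r.read_state()["time_s"])
E
python3 - <<'E'
from lib import *
np.set_printoptions(precision=4,suppress=True)
case_pose((.495,.126),"case1")
pick((.4192,-.3537),.2)
c=case_pose((.495,.126),"case2")
place(c,(-.042,-.036))
E
```

```text
case [0.4825 0.1249] 0.1607 0.1566 -1.5045 rim z 0.0702Traceback (most recent call last):
  File "<stdin>", line 3, in <module>
  File "lib.py", line 55, in case_pose
    assert abs(L-.18)<.008 and abs(W-.16)<.008
           ^^^^^^^^^^^^^^^^^^^^^^^^^^^^^^^^^^^
AssertionError
```

View pics/case1.png

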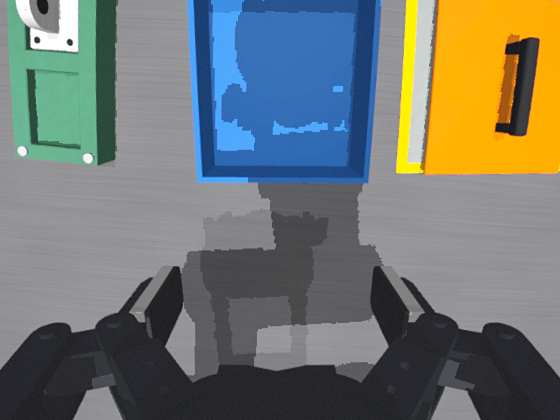

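The case spans columns 188-380, and its far edge is cut off at row 0. I'll look from 4 cm closer and slightly higher.

```bash
sed -i 's/xy\[0\]-.10,xy/xy[0]-.055,xy/; s/yaw=.07,z=.25/yaw=.07,z=.28/' lib.py
python3 - <<'E'
from lib import *
np.set_printoptions(precision=4,suppress=True)
case_pose((.495,.126),"case1b")
pick((.4192,-.3537),.2)
c=case_pose((.495,.126),"case2")
place(c,(-.042,-.036))
c=case_pose(c[:2],"case3")
E
```

```text
case [0.4939 0.1257] 0.1801 0.1605 0.0654 rim z 0.0702
grip 0.0116
case [0.4943 0.1257] 0.1801 0.1602 0.0634 rim z 0.0702
placed z [0.4547 0.0874 0.0447] True w 0.0116
t 13.9417
case [0.4913 0.1187] 0.1803 0.1602 0.1125 rim z 0.0702
```

View pics/case3.png

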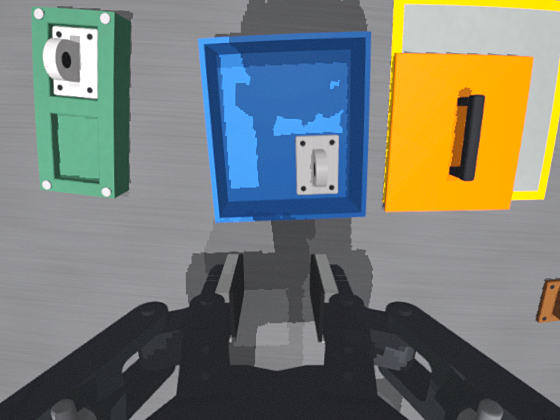

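One lug is standing in the case, seen at (318,165). The case was nudged 7 mm, probably because the opening fingers touched the rim. I'll release with a smaller opening and place nearer the middle.

```bash
sed -i 's/command_gripper(.032)/command_gripper(.022)/' lib.py
python3 - <<'E'
from lib import *
np.set_printoptions(precision=4,suppress=True)
pick((.5088,-.3361),.2)
c=case_pose((.4913,.1187))
place(c,(.042,-.031))
c=case_pose(c[:2],"case4")
command_gripper(.05)
V=[]
for i,(x,y) in enumerate([(.49,.352),(.51,.32)]):
    r.reach([x,y,.24],down(-.042)); o=lugs_in_view(f"wl{i}",[(.549,.352)])[0]; V.append(o); print(*[np.round(a,4) for a in o[:5]])
print(tri(V[0][5],V[0][4],V[1][5],V[1][4]))
E
```

```text
grip 0.0116
case [0.4915 0.1187] 0.1804 0.1605 0.1127 rim z 0.0702
placed z [0.5366 0.0926 0.0446] True w 0.0115
t 24.5167
case [0.4914 0.1188] 0.1802 0.1607 0.1119 rim z 0.0702
[0.5491 0.3484 0.0795] 0.04 0.012 -0.0502 [276.0413 127.2765]
[0.5494 0.3483 0.0795] 0.0388 0.0126 -0.0334 [237.7213 154.1523]
(array([0.5493, 0.3484, 0.0773]), np.float64(0.0001872610879625067))
```

```bash
python3 - <<'E'
from lib import *
np.set_printoptions(precision=4,suppress=True)
pick((.5493,.3484),-.042)
c=case_pose((.4914,.1188))
place(c,(0,.032))
c=case_pose(c[:2],"case5")
# lid
command_gripper(.05)
r.reach([.40,-.11,.26],down(.09)); 
for i,x in enumerate((.45,.47)):
    r.reach([x,-.112,.28],down(.09)); p,h,X,cm=shot("wrist",f"lid{i}")
    near=(np.hypot(X[...,0]-.515,X[...,1]+.11)<.2)
    o=(cv2.inRange(h,(4,150,60),(18,255,255))>0)&near&(X[...,2]>.008)&(X[...,2]<.03)
    b=(h[:,:,2]<90)&(np.hypot(X[...,0]-.515,X[...,1]+.11)<.08)&(X[...,2]>.04)&(X[...,2]<.065)
    for m in(o,b): print(*[np.round(a,4) for a in rect(X[m])],np.median(X[m][:,2]).round(4))
    v,u=np.nonzero(b); print((u.mean(),v.mean()))
    if i: print(tri(cm0,uv0,cm,(u.mean(),v.mean())))
    cm0,uv0=cm,(u.mean(),v.mean())
print(r.read_state()["time_s"])
E
```

```text
grip 0.0114
case [0.4915 0.1187] 0.1801 0.1604 0.111 rim z 0.0702
placed z [0.4878 0.1505 0.0445] True w 0.0116
t 34.775
case [0.4914 0.1189] 0.1801 0.1602 0.1127 rim z 0.0702
[ 0.5001 -0.0847] 0.1821 0.1641 0.095 0.0146
[ 0.5001 -0.0851] 0.0911 0.0132 0.0944 0.0485
(np.float64(256.3454215775159), np.float64(129.5403445149592))
[ 0.5001 -0.0849] 0.1825 0.1634 0.0889 0.0147
[ 0.5002 -0.0853] 0.0912 0.0135 0.0912 0.0485
(np.float64(254.50046339202964), np.float64(146.51992585727527))
(array([ 0.5016, -0.0847,  0.0411]), np.float64(6.908300518563212e-05))
37.3
```

View pics/case5.png

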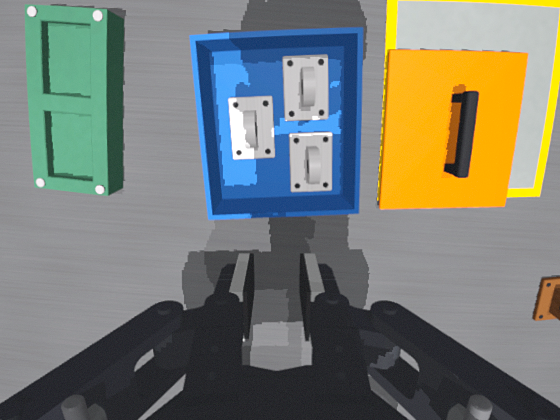

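All three lugs stand in the case, at (306,88), (312,163) and (252,128). The lid has shifted to (0.500,-0.085), with its handle top at 48.5 mm. Now I'll fit the lid, rechecking the case with the top camera first.

```bash
cat >> lib.py <<'E'
def top_case(tag=None):
    p,h,X,cm=shot("top",tag); ok=(mask(h,"blue")>0)&(X[...,2]>.062)&(X[...,2]<.085)&(np.hypot(X[...,0]-.5,X[...,1]-.12)<.2)
    c,L,W,a=rect(X[ok]); print("topcase",c.round(4),round(L,4),round(W,4),round(a,4)); return c,L,W,a
E
python3 - <<'E'
from lib import *
np.set_printoptions(precision=4,suppress=True)
top_case()
q=down(.092); l=(.5001,-.0850)
r.reach([*l,.15],q); r.move_straight([*l,.048],speed=.12); command_gripper(0,110); print("grip",r.read_state()["grip_width"])
r.move_straight([*l,.22],speed=.12); r.hold(.2); s=r.read_state(); print("w",s["grip_width"],s["contact_force"],s["time_s"])
top_case("lidup")
shot("wrist","lidheld")
E
```

```text
topcase [0.4915 0.1206] 0.1802 0.1614 0.113
grip 0.01189096676140654
w 0.011688241321188885 [ 0.8751  0.2958 -2.6111] 41.1667
topcase [0.4916 0.1205] 0.1802 0.1608 0.1143
```

View pics/lidup.png

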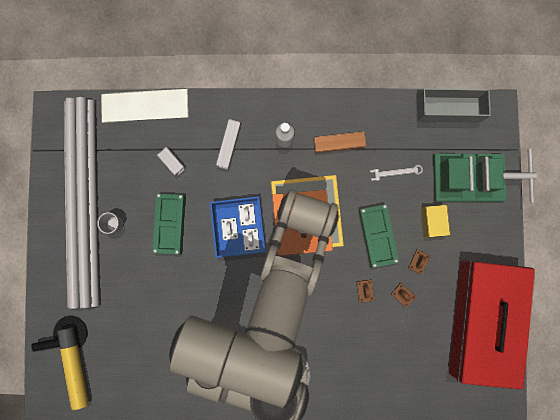

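The top view shows the case at (237,227) unmoved and the arm over the lid. Next I'll check how the lid is held.

View pics/lidheld.png

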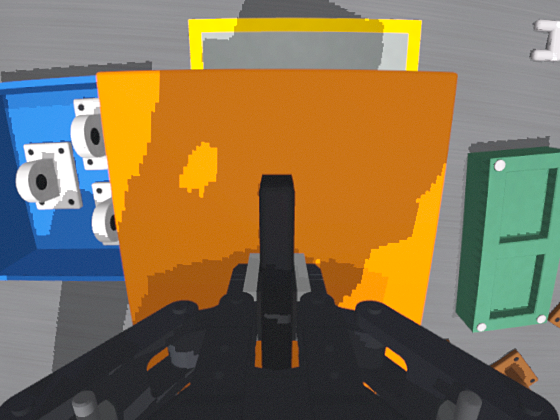

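The lid is held square, with the handle at (277,230) between the pads. Lowering and pressing next.

```bash
python3 - <<'E'
from lib import *
np.set_printoptions(precision=4,suppress=True)
c=np.array([.4914,.1190]); q=down(.1125)
r.reach([*c,.22],q); r.move_straight([*c,.125],speed=.12)
print("t",r.read_state()["contact_force"])
hit=r.move_straight([*c,.100],speed=.02,max_force=22); r.hold(.5); s=r.read_state()
print(hit,s["eef_pos"],s["contact_force"],s["grip_width"],s["time_s"])
E
```

```text
t [ 0.4341  0.198  -1.7365]
True [0.4913 0.119  0.1109] [-0.6346 -0.4427  5.0134] 0.011793162443146894 44.3167
```

```bash
python3 - <<'E'
from lib import *
np.set_printoptions(precision=4,suppress=True)
c=np.array([.4914,.1190])
for f in (22,28):
    hit=r.move_straight([*c,.098],speed=.02,max_force=f); s=r.read_state(); print(hit,s["eef_pos"],s["contact_force"],s["grip_width"])
    r.hold(.4); s=r.read_state(); print(s["eef_pos"],s["contact_force"])
# sustained press: small fixed step below the present height
z=s["eef_pos"][2]
for dz in (.002,.004,.006,.008):
    r.move_straight([*c,z-dz],speed=.02,max_force=30); r.hold(.3); s=r.read_state(); print(dz,s["eef_pos"],s["contact_force"])
    if s["contact_force"][2]>18: break
print(s["time_s"])
E
```

```text
True [0.4913 0.119  0.1108] [-0.2675  0.3695  4.6453] 0.011727094259609012
[0.4913 0.119  0.1108] [-0.5683  0.0373  3.9797]
True [0.4913 0.119  0.1109] [-0.8857 -1.0312  5.2714] 0.011674656642309537
[0.4913 0.119  0.1108] [-0.7106  0.3227  5.4754]
0.002 [0.4913 0.119  0.1108] [-7.5431 -1.2806 20.4539]
46.1833
```

```bash
cat >> lib.py <<'E'
def lid_pose(xy,tag=None,yaw=.1):
    r.reach([xy[0]-.05,xy[1],.30],down(yaw)); p,h,X,cm=shot("wrist",tag)
    d=np.hypot(X[...,0]-xy[0],X[...,1]-xy[1]); o=(cv2.inRange(h,(4,150,60),(18,255,255))>0)&(d<.2)&(X[...,2]>.05)&(X[...,2]<.11)
    P=X[o]; A=np.c_[P[:,:2]-P[:,:2].mean(0),np.ones(len(P))]; k=np.linalg.lstsq(A,P[:,2],rcond=None)[0]
    R=rect(P); print("lid",*[np.round(v,4) for v in R],"z",np.round(k[2],4),"tilt",k[:2].round(4))
    b=(mask(h,"blue")>0)&(d<.2); print("blue z max",np.percentile(X[b][:,2],98).round(4) if b.sum()>50 else None); return R
E
python3 - <<'E'
from lib import *
np.set_printoptions(precision=4,suppress=True)
r.hold(.4); print(r.read_state()["contact_force"])
command_gripper(.05); r.move_straight([.4914,.119,.2])
R=lid_pose((.4914,.119),"lidon"); print(r.read_state()["time_s"])
E
```

```text
[-7.9939 -1.0104 20.4925]
lid [0.491  0.1188] 0.1839 0.1636 0.1106 z 0.0769 tilt [-0.0012  0.0026]
blue z max None
48.3667
```

View pics/lidon.png

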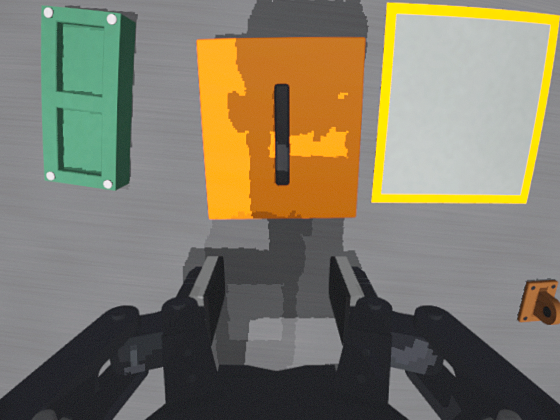

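The lid is on and home: plate top 76.9 mm measured, no tilt, centred within 1 mm. The bay is clear, framed at columns 373-558. Next I'll refine the bay position, then push the case's +y wall low with tilted open fingers, so they stay clear of the lid's overhang.

```bash
cat > push.py <<'E'
from lib import *
np.set_printoptions(precision=4,suppress=True)
def bay():
    p,h,X,cm=shot("wrist"); m=mask(h,"yellow"); b=max((b for b in blobs(m,200)),key=lambda b:b[0])
    v,u=np.nonzero(b[2]); R=rect(onplane(cm,np.c_[u,v],0)); print("bay",*[np.round(x,4) for x in R]); return R
def pushdir(R,side,disp,t=.35,z=.036):
    """push case side 'side' (unit vector in case frame pointing out of the pushed face) by world displacement disp"""
    c,a=R[0],R[3]; th=a+np.arctan2(side[1],side[0])   # outward normal heading; tool x along it
    ori=(Rot.from_euler("z",th-np.pi/2)*Rot.from_euler("x",-t)*Rot.from_euler("z",np.pi/2)*Rot.from_euler("x",np.pi)).as_quat()
    half=.08 if abs(side[1])>.5 else .09; n=np.array([np.cos(th),np.sin(th)])
    s=np.array([*(c+n*(half+.045)),z]); r.reach([*s[:2],.2],ori); r.move_straight(s,speed=.12)
    hit=r.move_straight([*(c+n*(half-.005)),z],speed=.03,max_force=2.5); p=r.read_state()["eef_pos"]
    print("contact",hit,"gap",((p[:2]-c)@n-half).round(4))
    e=np.array([*(p[:2]+disp),z]); st=r.move_straight(e,speed=.05,max_force=25); s2=r.read_state(); print("pushed",st,s2["eef_pos"],s2["contact_force"])
    r.move_straight([*(s2["eef_pos"][:2]+.03*n),z],speed=.08); r.move_straight([*(s2["eef_pos"][:2]+.03*n),.2],speed=.15)
E
python3 - <<'E'
from push import *
R=lid_pose((.491,.1188)); r.reach([.47,-.02,.32],down(.1)); B=bay()
top=top_case  # noqa
assert abs(B[1]-.24)<.01 and abs(B[2]-.22)<.01
command_gripper(.085)
d=(B[0]-R[0])*.85; print("disp",d)
pushdir(R,(0,1),d)
R=lid_pose(R[0]+d,"slid1"); print(r.read_state()["time_s"])
E
```

```text
lid [0.491  0.1188] 0.184 0.1635 0.1119 z 0.0768 tilt [-0.001   0.0022]
blue z max None
bay [ 0.5392 -0.1093] 0.2405 0.221 0.0973
disp [ 0.041  -0.1939]
contact True gap 0.0129
pushed False [0.5209 0.0182 0.0353] [-1.0376  5.8344 -2.0449]
lid [ 0.5318 -0.0744] 0.1831 0.1634 0.1086 z 0.0768 tilt [-0.0012 -0.0007]
blue z max None
60.3333
```

The push was clean: the lid is still home and there was no rotation. Now the remaining 36 mm.

```bash
python3 - <<'E'
from push import *
R=lid_pose((.5318,-.0744)); pushdir(R,(0,1),np.array([.5392,-.1093])-R[0])
R=lid_pose((.5392,-.1093),"slid2"); r.reach([.40,.15,.35],down(.1)); shot("top","end"); print(r.read_state()["time_s"])
E
```

```text
lid [ 0.5318 -0.0746] 0.184 0.1638 0.1083 z 0.0768 tilt [-0.0011 -0.0006]
blue z max None
contact True gap 0.013
pushed False [ 0.5286 -0.0163  0.0355] [-0.47    3.704  -1.6474]
lid [ 0.5392 -0.1089] 0.1828 0.1629 0.104 z 0.0768 tilt [-0.0022 -0.0013]
blue z max None
68.85
```

View pics/end.png

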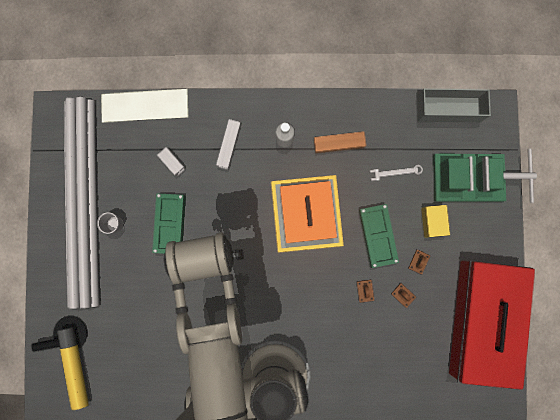

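View pics/slid2.png

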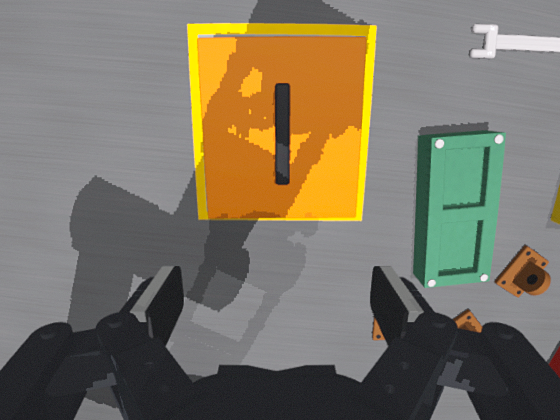

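The closed case sits centred in the yellow frame, at (308,213) in the top view. All bystanders are in place and the arm is clear, so I'm handing in.

```bash
python3 -c "
from workcell import r
print(r.finish_job())"
```

```text
the job is handed in; nothing more can be done
None
```

I handed the job in at about 69 s, with no verdict returned: all three lugs that were present are upright in the case, the lid is pressed home, and the case is centred in the bay within about 1 mm.

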